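# Load the indexing fixture and hold it on its third stop

### The arm

A 7-joint arm with a two-finger parallel gripper is mounted at the origin on a cart in front of the work surface, level with it; the furniture and walls round the work are solid. World frame = base frame: x ahead of the robot, y to its left, z up, the work surface at z = 0. Lengths are in m, angles in degrees, forces in N, time in s.
With the tool pointing down it reaches from about 0.35 to 0.9 m from the base axis. Payload 7.2 kg.
Tool frame: the origin (TCP) lies at the very end of the fingers, on their centre line; the grasp point (between the pads) lies 19 mm behind it; z points along the fingers, y is the line along which they close (so a half turn about z gives the same grasp; the last joint's range is limited). The gripper opens to 85 mm and grips with 20 to 120 N. Pads are 22 mm wide; open, the fingers measure 114 mm over their backs; the gripper's body (76 mm by 85 mm) begins 54 mm behind the grasp point. The pads swing forward as they close: fully open they stand 13 mm farther back than shut.
Start: joints at [-75.986, 23.554, -0.728, 91.456, 0.321, 64.991, -4.71], TCP at [0.192, 0.595, 0.231] pointing down, gripper open.
Joint ranges: [-169.25, 169.25], [-16.82, 113.86], [-84.01, 82.57], [7.8, 145.47], [-59.2, 239.2], [7.22, 106.19], [-163.78, 163.78]. Speed limits (degrees/s): [136.94, 136.94, 172.46, 172.46, 180, 180, 180].

### API

Orientations are given as [roll, pitch, yaw] about the fixed x, y, z axes, in that order (R = Rz(yaw) Ry(pitch) Rx(roll)).
In Python, from cell import robot, eyes gives the robot as it stands.
- The arm moves only by the shell command python3 -m handwheel 'ROWS'. ROWS is JSON, a list of rows, each an object with "delta_rot": the turn, a rotation vector about the tool's x, y, z in degrees, a list of three; "delta_pos": the shift along the tool's x, y, z in mm, a list of three; "grip": the finger opening in mm, from 0 to 85.4. In form: [{"delta_rot": [wx, wy, wz], "delta_pos": [tx, ty, tz], "grip": grip}, ...]. A call has 1 to 8 rows; each row shifts and turns the commanded pose from where the row before left it, along the tool's axes as they then stand; what a row does not reach is not made up. A row lasts 1/8 s, in which the tool goes at most 62.5 mm and 10.7 degrees, less where a joint would pass 70% of its speed; a pose out of reach is approached as far as the arm can. A call with a gripper value outside its range is refused whole. The fingers move at their own pace and stop on an object; the grip force is fixed at half the most. Time passes only in rows, so rows that do not move let the fingers close. It gives the time, the measured TCP pose, the force, the opening and the grip force at its end, in the units of the state.
- robot.get_obs(): the state, without advancing time (a new reading comes with each control period).
- eyes.camera(name): name is "scene" or "top"; returns the picture (384x512x3 uint8, red, green, blue); there is no depth.
- eyes.calibration(name): a dict with "K" (3x3 intrinsics, pixels), "dist" ([k1, k2, p1, p2, k3] as OpenCV has them; the pictures are not rectified), "R" (3x3) and "t" (3): a world point X has camera coordinates R X + t. Camera axes: x right, y down, z forward; pixel columns grow to the right and rows downward; lengths in m; the calibration is good to about 2 mm. A picture is of the moment at which its call begins. calibration takes no time and is no camera call.
- robot.close_job(): hands the job in; it is judged then, once.
The state is a dict: "time_s": time; "joints": joint angles; "qd": joint speeds; "joint_efforts": joint torques, N m; "position": TCP position; "ee_rot": TCP orientation; "wrist_force": force on the tool from outside, world axes, zero at the start; "moment": the same for the moment, N m; "grip_width": finger opening in m; "gripper_force": force on a finger pad.
Only numpy, scipy, OpenCV 4.12 (cv2) and the standard library are available. Lean on these libraries where they do the work, as an engineer would, in place of code of your own. Each camera call takes 0.05 s, during which the arm holds its last target. There are 200 camera calls.

### The job

Set the V-block carrier plate down on the two pegs of the indexing fixture's round faceplate until it sits fully flush, and let go of it. Then grip the fixture's knob and turn it clockwise (seen from above) from its home stop, counting the clicks, to the third stop without going on past it; finish while still gripping the knob there, so that the work is held at that angle. Leave the other things on the bench where they stand.

Things in the scene. Friction and masses are not known exactly. Their poses are not given: they have to be found in the camera images.
- carrier_grip (a point): Centre of the carrier's V-block: 31 mm above the plate's underside; the V-block's top is 17 mm above this point, the plate's top 17 mm below it. x runs along the plate's length, z up. Pinch the V-block across its flat 40 mm (y) sides; the fingers then stand over the plate.
- carrier_base (a point): Centre of the underside of the carrier's plate, on the same centre line, 31 mm below carrier_grip; axes as there.
- carrier: The loose carrier: bare aluminium plate, 96 (x) x 56 (y) x 14 mm, with a ground steel V-block, 44 (x) x 40 (y) x 34 mm high, bolted on its middle; 0.5 kg in all, give or take 40 %. Two vertical 10.5 mm holes go through the plate at x = -36 and +36 mm (y = 0). It may be seated either way round (half a turn). Origin at the centre of the plate's underside.
- faceplate_top (a point): Centre of the flat top of the fixture's round steel faceplate (100 mm across, top 51 mm above the bench). Two upright pegs, 8 mm across, 11 mm high, tips chamfered, stand on it at x = -36 and +36 mm (y = 0). Seated, the carrier's underside lies on this face. The faceplate is geared 1:1 to the knob and turns the same way.
- fixture: The grey indexing fixture, fixed to the bench: base 130 x 290 mm, housing 40 mm high. The origin is on the bench under the faceplate's axis; the knob's axis is at y = -155 mm in this frame.
- knob_grip (a point): Grip point on the knob's axis, 67 mm above the bench. The knob is an upright black bar, 46 mm long (this point's x), 14 mm wide (y), on a round skirt of 58 mm diameter whose top is 20 mm below this point; the bar's top is 12 mm above it. Pinch it across its 14 mm. The point turns with the knob; at home the bar lies along the fixture's x, the white line on its top at the -x end.
- knob (a joint): Turn of the knob from home, rad, growing clockwise seen from above; starts at 0. Click stops every 24 degrees: home 0, first 0.419, second 0.838, third 1.257, fourth 1.676, fifth 2.094, then a dead stop. Leaving a stop it resists with up to about 0.13 N m until half-way, then pulls itself into the next stop; left alone, it stays in a stop.
- loupe: Black eye loupe, 39 mm across, 34 mm high; bystander. Origin at the centre of its underside.
- valve_body: Grooved metal valve body, 30 mm across, 46 mm high; bystander. Origin at the centre of its underside.
- oil_dropper: Small brown dropper bottle, 34 mm across, 102 mm high; bystander. Origin at the centre of its underside.
Things that resemble listed ones, but are neither listed nor needed, are in the scene too. There is more than one size of the carrier; the one meant has the size given above.

How it is judged:
By the outcome, as a careful person would: the job done as asked, in the order asked, and still so for the second after the job is handed in, while the arm keeps its last pose, push and grip.
It also fails if it takes over 58 s, if anything falls off the work surface, if the arm or the gripper's body presses on something with over 40 N, if the wrist force passes 120 N, or if a joint passes its speed limit or range.

## Working session

There is one attempt and no reset: what is moved stays moved. The work goes in short steps, Python scripts to look and compute and a shell command to move; the robot and the scene stay as the last step left them, time stands still between calls to the robot, and variables do not carry over. Pictures are saved under pics/ and viewed, at most 10 in all, crops included, and the job is handed in when it is done.

```bash
mkdir -p pics; python3 - <<'E'
from cell import robot, eyes
import cv2
for n in("scene","top"):
    cv2.imwrite(f"pics/{n}0.png",cv2.resize(eyes.camera(n)[:,:,::-1],(768,576)))
    c=eyes.calibration(n);print(n,c)
print(robot.get_obs())
E
```

```text
scene {'K': array([[499.96939839,   0.        , 249.68593718],
       [  0.        , 499.96939839, 191.79432076],
       [  0.        ,   0.        ,   1.        ]]), 'dist': array([-0.18172286,  0.        ,  0.        ,  0.        ,  0.        ]), 'R': array([[ 0.85091964, -0.52494566,  0.01917863],
       [-0.19083933, -0.34294744, -0.91976486],
       [ 0.48940383,  0.77898595, -0.39200099]]), 't': array([-0.50284113,  0.15488343,  1.29667532])}
top {'K': array([[348.44686177,   0.        , 250.35368513],
       [  0.        , 348.44686177, 193.55972949],
       [  0.        ,   0.        ,   1.        ]]), 'dist': array([-0.08318316,  0.        ,  0.        ,  0.        ,  0.        ]), 'R': array([[ 0.02407759, -0.99934375,  0.02706172],
       [-0.99373238, -0.02688066, -0.10850523],
       [ 0.10916146, -0.02427957, -0.99372747]]), 't': array([-0.04275782,  0.58815528,  0.98887511])}
{'time_s': 0.1, 'joints': array([-75.98392515,  23.5971946 ,  -0.72683754,  91.49913508,
         0.32049093,  64.99136401,  -4.7117069 ]), 'qd': array([-0.03557721, -0.07062868, -0.08966025, -0.07967979, -0.02133323,
        0.03693199,  0.03505832]), 'joint_efforts': array([ 3.68848618e-03, -6.01826119e+01,  6.84594177e-01, -3.00088263e+01,
        1.39669600e-02,  6.51377122e-03,  4.97981262e-06]), 'position': array([0.1922536 , 0.59422057, 0.23051901]), 'ee_rot': array([-1.79914575e+02,  6.32872277e-03,  1.62074215e+02]), 'wrist_force': array([ 0.1927732 , -0.68333147, -0.25857395]), 'moment': array([ 0.03574779,  0.02451544, -0.04368952]), 'gripper_force': 0.0, 'grip_width': 0.0857157863086509}
```

View pics/scene0.png

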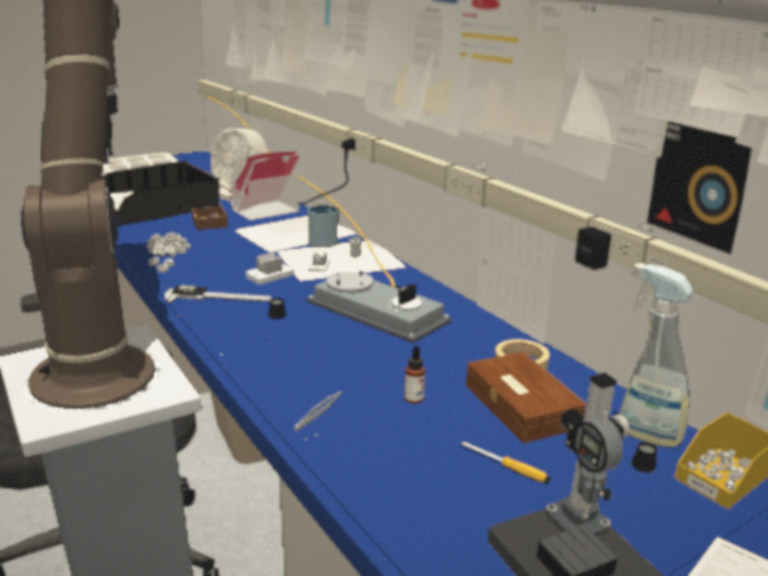

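View pics/top0.png

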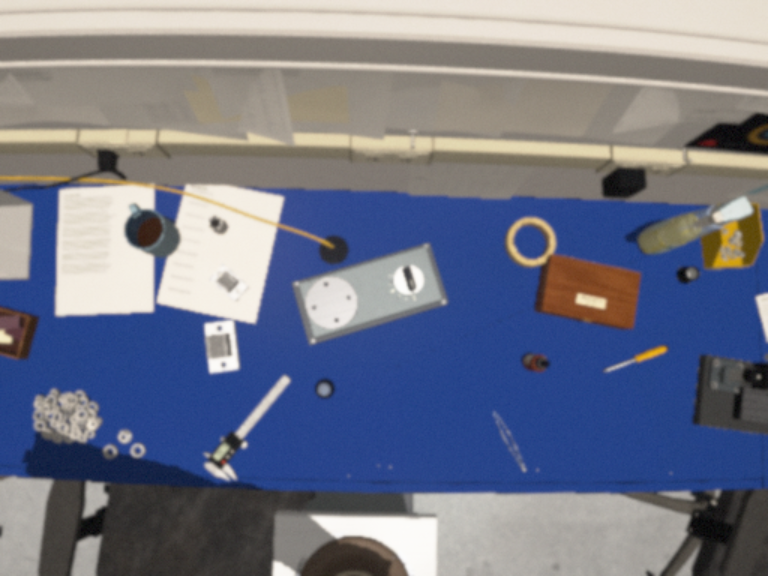

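The scene and top pictures show three kinds of look-alike:
- **Carriers (top):** A at (222,347) is a white plate with a block. B at (230,284) is smaller and lies on the paper.
- **Round things:** the loupe at (324,388), the valve body at (218,225), the cable foot at (333,248) and the knob-like cap at (687,273).
- **Fixture:** the faceplate is at (331,302) and the knob at (408,280). The dropper is at (535,362).

A appears to match 96x56, so I'll check it in a close crop.

```bash
cat > h.py <<'E'
import numpy as np, cv2
from cell import robot, eyes
def ray(n,uv,z):
    c=eyes.calibration(n); R,t=c["R"],c["t"]
    p=cv2.undistortPoints(np.array(uv,float).reshape(-1,1,2),c["K"],np.array(c["dist"])).reshape(-1,2)
    d=np.c_[p,np.ones(len(p))]@R; C=-R.T@t
    return C+d*((z-C[2])/d[:,2])[:,None]
def proj(n,X):
    c=eyes.calibration(n)
    return cv2.projectPoints(np.array(X,float).reshape(-1,1,3),cv2.Rodrigues(c["R"])[0],c["t"],c["K"],np.array(c["dist"]))[0].reshape(-1,2)
E
python3 - <<'E'
from h import *
im=np.mean([eyes.camera("top").astype(float) for _ in range(3)],0).astype('uint8')[:,:,::-1]
cv2.imwrite("pics/top_raw.png",im)
a=cv2.resize(im[150:260,100:310],None,fx=3.8,fy=3.8,interpolation=cv2.INTER_CUBIC)
cv2.imwrite("pics/crop1.png",a)
# white/grey (unsaturated bright) contours
hsv=cv2.cvtColor(im,cv2.COLOR_BGR2HSV)
m=((hsv[:,:,2]>100)&(hsv[:,:,1]<90)).astype('uint8')*255
m[:, :]=m
for c in cv2.findContours(m,cv2.RETR_CCOMP,cv2.CHAIN_APPROX_NONE)[0]:
    ar=cv2.contourArea(c); (x,y),wh,an=cv2.minAreaRect(c)
    if 80<ar<8000 and 120<y<300 and 100<x<330: print(round(ar),(x,y),wh,an)
E
```

```text
368 (173.65371704101562, 272.7548522949219) (12.223993301391602, 57.128849029541016) 33.996456146240234
4062 (246.22372436523438, 195.2896270751953) (43.9593391418457, 97.11920928955078) 73.79097747802734
```

View pics/crop1.png

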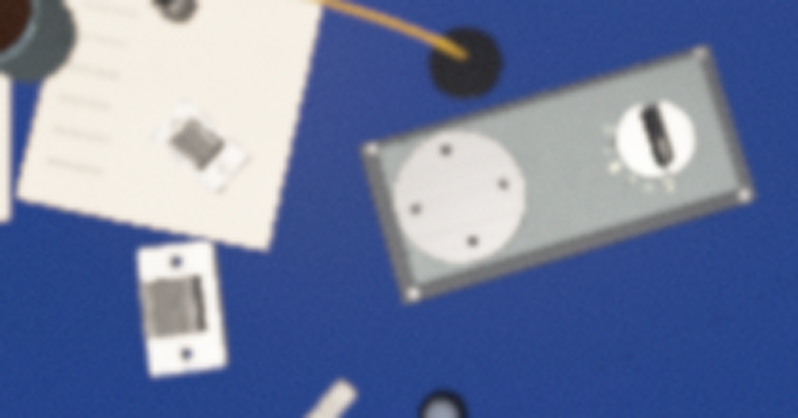

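The crop shows carrier A at (182,308), with holes at (176,262) and (187,354). The faceplate carries four dark dots: (446,150) and (473,241) across the housing, (503,184) and (416,208) along it. I'll use the side view to see which dots are pegs and get precise positions.

```bash
python3 - <<'E'
from h import *
im=np.mean([eyes.camera("scene").astype(float) for _ in range(3)],0).astype('uint8')[:,:,::-1]
cv2.imwrite("pics/crop2.png",cv2.resize(im[155:230,155:305],None,fx=5.3,fy=5.3,interpolation=cv2.INTER_CUBIC))
top=cv2.imread("pics/top_raw.png")
f=lambda p:np.array(p)/3.8-.5+.5/3.8+[100,150]
def dark(p,r=4,T=None):
    p=f(p);x,y=np.round(p).astype(int);g=cv2.cvtColor(top,cv2.COLOR_BGR2GRAY)[y-r:y+r+1,x-r:x+r+1].astype(float)
    w=np.clip(np.percentile(g,60)-g-15,0,None);yy,xx=np.mgrid[-r:r+1,-r:r+1]
    return np.array([x+(w*xx).sum()/w.sum(),y+(w*yy).sum()/w.sum()])
for nm,ps,z in(("fp_x",[(446,150),(473,241)],.060),("fp_x low",[(446,150),(473,241)],.051),("fp_y",[(416,208),(503,184)],.051),("holes",[(176,262),(187,354)],.014)):
    P=ray("top",[dark(p,3) for p in ps],z)[:,:2];d=P[0]-P[1]
    print(nm,P.round(4),P.mean(0).round(4),np.hypot(*d),np.degrees(np.arctan2(d[1],d[0])))
# faceplate by bright ellipse, knob skirt
hsv=cv2.cvtColor(top,cv2.COLOR_BGR2HSV)
for T in(185,200):
  m=((hsv[:,:,2]>T)&(hsv[:,:,1]<60)).astype('uint8')*255
  for c in cv2.findContours(m,cv2.RETR_EXTERNAL,cv2.CHAIN_APPROX_NONE)[0]:
    ar=cv2.contourArea(c);(x,y),wh,an=cv2.minAreaRect(c)
    if 150<ar<3000 and 170<y<260 and 125<x<300:
        z=.014 if x<170 else (.051 if x<240 else .047)
        P=ray("top",c.reshape(-1,2),z)[:,:2].astype(np.float32)
        r=cv2.minAreaRect(P*1000);print(T,ar,(x,y),r,cv2.minEnclosingCircle(P))
E
```

```text
fp_x [[0.5965 0.0687]
 [0.5287 0.0464]] [0.5626 0.0576] 0.07138157706698058 18.180566946739813
fp_x low [[0.5976 0.0694]
 [0.5292 0.0469]] [0.5634 0.0581] 0.07203204625799774 18.1805669467398
fp_y [[0.5521 0.0905]
 [0.5728 0.0252]] [0.5625 0.0579] 0.06851266965563178 107.52208672382515
holes [[0.5086 0.2793]
 [0.4377 0.2678]] [0.4732 0.2736] 0.07183690281580536 9.21940957155582
185 939.0 (220.70004272460938, 201.39999389648438) ((562.4036254882812, 57.19671630859375), (99.28253936767578, 99.7807846069336), 28.100418090820312) ((0.5615068078041077, 0.05858714133501053), 0.052770406007766724)
185 279.0 (271.307373046875, 188.3811492919922) ((604.4489135742188, -87.81729125976562), (70.60952758789062, 69.07465362548828), 6.379997730255127) ((0.6049515008926392, -0.08649341017007828), 0.038850557059049606)
200 872.0 (220.5, 201.5) ((562.0548706054688, 57.80237579345703), (94.95770263671875, 94.6556625366211), 1.5678658485412598) ((0.5621782541275024, 0.05725123733282089), 0.04942861571907997)
200 212.0 (271.5498046875, 186.81329345703125) ((608.9364013671875, -88.42462158203125), (63.384727478027344, 62.334415435791016), 76.52890014648438) ((0.6060824394226074, -0.08594723790884018), 0.03624279797077179)
```

View pics/crop2.png

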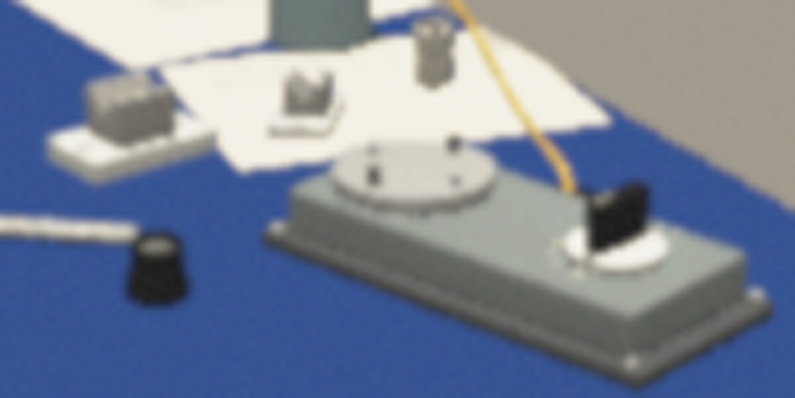

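In the side crop two upright pegs stand at (375,175) and (455,145). That is the pair across the housing, so it matches fixture x. Carrier A measures right (72 mm between holes). The fixture yaw is about 18°, and the knob is at about (0.610, -0.090). Now I move over the carrier.

```bash
cat >> h.py <<'E'
from scipy.spatial.transform import Rotation as Ro
def go(x,y,z,yaw):   # remaining move to a tool-down target, in tool axes: turn deg, shift mm
    o=robot.get_obs();R=Ro.from_euler('xyz',o["ee_rot"],degrees=True);T=Ro.from_euler('xyz',[180,0,yaw],degrees=True)
    print("rot",(R.inv()*T).as_rotvec(degrees=True).round(2),"pos(before turn)",(R.inv().apply(np.array([x,y,z])-o["position"])*1000).round(1),
     "pos(after turn)",(T.inv().apply(np.array([x,y,z])-o["position"])*1000).round(1),"t",o["time_s"],"F",o["wrist_force"].round(1),"w",round(o["grip_width"],4),o["position"].round(4),o["ee_rot"].round(2))
E
python3 -m handwheel '[{"delta_rot":[0,0,0],"delta_pos":[-40,-24,0],"grip":85},{"delta_rot":[0,0,0],"delta_pos":[-40,-24,0],"grip":85},{"delta_rot":[0,0,0],"delta_pos":[-46,-27,0],"grip":75},{"delta_rot":[0,0,0],"delta_pos":[-46,-27,0],"grip":70},{"delta_rot":[0,0,0],"delta_pos":[-46,-27,0],"grip":65},{"delta_rot":[0,0,0],"delta_pos":[-46,-27,0],"grip":65},{"delta_rot":[0,0,0],"delta_pos":[-46,-27,0],"grip":65},{"delta_rot":[0,0,0],"delta_pos":[-46,-27,0],"grip":65}]'
python3 -m handwheel '[{"delta_rot":[0,0,-9],"delta_pos":[0,0,0],"grip":65},{"delta_rot":[0,0,-9],"delta_pos":[0,0,0],"grip":65},{"delta_rot":[0,0,-9],"delta_pos":[0,0,0],"grip":65},{"delta_rot":[0,0,0],"delta_pos":[0,0,0],"grip":65}]'
python3 -c "
from h import *
go(.4725,.2735,.10,189.2)"
```

```text
time_s: 1.4
position: [0.4675, 0.284, 0.2316]
ee_rot: [180.0, 0.0, 162.1]
wrist_force: [0.9, 0.7, 0.8]
grip_width: 0.065
gripper_force: 0.0
time_s: 1.9
position: [0.4665, 0.2852, 0.2314]
ee_rot: [180.0, 0.0, -171.0]
wrist_force: [-0.5, -0.7, 0.2]
grip_width: 0.065
gripper_force: 0.0
rot [ 0.01  0.   -0.19] pos(before turn) [ -4.1 -12.5 131.4] pos(after turn) [ -4.  -12.5 131.4] t 1.9 F [-0.5 -0.7  0.2] w 0.065 [0.4665 0.2852 0.2314] [ 179.99    0.   -170.99]
```

```bash
python3 -m handwheel '[{"delta_rot":[0,0,0],"delta_pos":[-4,-12.5,40],"grip":65},{"delta_rot":[0,0,0],"delta_pos":[0,0,45],"grip":65},{"delta_rot":[0,0,0],"delta_pos":[0,0,45],"grip":65},{"delta_rot":[0,0,0],"delta_pos":[0,0,0],"grip":65}]'
python3 - <<'E'
from h import *
go(.4725,.2735,.019,189.2)
for n in("scene","top"):
    im=eyes.camera(n)[:,:,::-1]; u,v=proj(n,[.473,.273,.04])[0].astype(int)
    cv2.imwrite(f"pics/a_{n}.png",cv2.resize(im[max(v-38,0):v+38,max(u-50,0):u+50],None,fx=4,fy=4,interpolation=cv2.INTER_CUBIC))
a=[cv2.imread(f"pics/a_{n}.png") for n in("scene","top")]
h=min(x.shape[0] for x in a);cv2.imwrite("pics/a.png",np.hstack([x[:h] for x in a]))
E
```

```text
time_s: 2.4
position: [0.4703, 0.2723, 0.0986]
ee_rot: [-179.8, -0.3, -171.1]
wrist_force: [-0.6, -0.8, 1.1]
grip_width: 0.0649
gripper_force: 0.0
rot [-0.17 -0.33 -0.29] pos(before turn) [-2.8  1.1 79.6] pos(after turn) [-2.4  0.8 79.6] t 2.4 F [-0.6 -0.8  1.1] w 0.0649 [0.4703 0.2723 0.0986] [-179.83   -0.33 -171.09]
```

View pics/a.png

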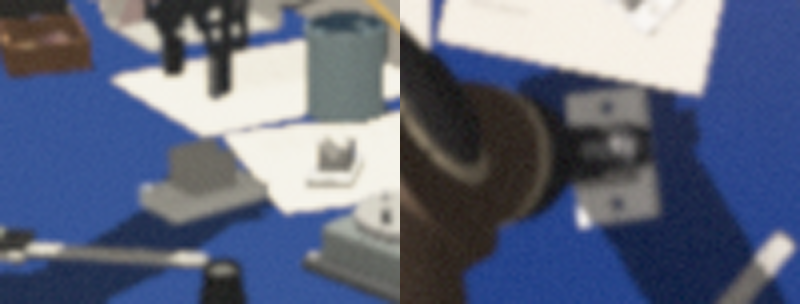

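The side half shows both fingers above and astride the block (about (170,60) and (215,75)). The top half shows the gripper centred over the plate at (610,150), between the holes. Descending.

```bash
python3 -m handwheel '[{"delta_rot":[0,0,0],"delta_pos":[-2.4,1,30],"grip":65},{"delta_rot":[0,0,0],"delta_pos":[0,0,30],"grip":65},{"delta_rot":[0,0,0],"delta_pos":[0,0,15],"grip":65},{"delta_rot":[0,0,0],"delta_pos":[0,0,3],"grip":65},{"delta_rot":[0,0,0],"delta_pos":[0,0,0],"grip":65},{"delta_rot":[0,0,0],"delta_pos":[0,0,0],"grip":65}]'
```

```text
time_s: 3.25
position: [0.4753, 0.2754, 0.0244]
ee_rot: [180.0, 0.1, -170.9]
wrist_force: [-0.4, 0.2, 0.3]
grip_width: 0.0654
gripper_force: 0.0
```

```bash
python3 -m handwheel '[{"delta_rot":[0,0,0],"delta_pos":[2,1,4],"grip":65},{"delta_rot":[0,0,0],"delta_pos":[0,0,0],"grip":30},{"delta_rot":[0,0,0],"delta_pos":[0,0,0],"grip":30},{"delta_rot":[0,0,0],"delta_pos":[0,0,0],"grip":30},{"delta_rot":[0,0,0],"delta_pos":[0,0,0],"grip":30}]'
```

```text
time_s: 3.88
position: [0.4725, 0.2755, 0.0195]
ee_rot: [-180.0, -0.0, -170.9]
wrist_force: [-0.5, -1.2, 5.3]
grip_width: 0.039
gripper_force: 62.1
```

```bash
python3 -m handwheel '[{"delta_rot":[0,0,0],"delta_pos":[0,0,-20],"grip":30},{"delta_rot":[0,0,0],"delta_pos":[0,0,-35],"grip":30},{"delta_rot":[0,0,0],"delta_pos":[0,0,-35],"grip":30},{"delta_rot":[0,0,0],"delta_pos":[0,0,-20],"grip":30},{"delta_rot":[0,0,0],"delta_pos":[0,0,0],"grip":30}]'; python3 -c "
from h import *
go(.5625,.0592,.13,198)"
```

```text
time_s: 4.5
position: [0.473, 0.2761, 0.1301]
ee_rot: [179.9, 0.1, -170.9]
wrist_force: [0.4, -0.3, -4.7]
grip_width: 0.0393
gripper_force: 61.8
rot [ 0.06  0.12 -8.92] pos(before turn) [-5.420e+01 -2.283e+02 -1.000e-01] pos(after turn) [-1.81e+01 -2.34e+02  1.00e-01] t 4.5 F [ 0.4 -0.3 -4.7] w 0.0393 [0.473  0.2761 0.1301] [ 1.7993e+02  1.2000e-01 -1.7092e+02]
```

```bash
python3 -m handwheel '[{"delta_rot":[0,0,-4.5],"delta_pos":[0,0,0],"grip":30},{"delta_rot":[0,0,-4.5],"delta_pos":[0,0,0],"grip":30},{"delta_rot":[0,0,0],"delta_pos":[-3,-40,0],"grip":30},{"delta_rot":[0,0,0],"delta_pos":[-3,-45,0],"grip":30},{"delta_rot":[0,0,0],"delta_pos":[-3,-45,0],"grip":30},{"delta_rot":[0,0,0],"delta_pos":[-3,-45,0],"grip":30},{"delta_rot":[0,0,0],"delta_pos":[-3,-40,0],"grip":30},{"delta_rot":[0,0,0],"delta_pos":[-3,-18,0],"grip":30}]'
python3 -m handwheel '[{"delta_rot":[0,0,0],"delta_pos":[0,0,20],"grip":30},{"delta_rot":[0,0,0],"delta_pos":[0,0,20],"grip":30},{"delta_rot":[0,0,0],"delta_pos":[0,0,0],"grip":30},{"delta_rot":[0,0,0],"delta_pos":[0,0,0],"grip":30}]'
python3 - <<'E'
from h import *
go(.5625,.0592,.09,198)
a=[]
for n in("scene","top"):
    im=np.mean([eyes.camera(n).astype(float) for _ in range(3)],0).astype('uint8')[:,:,::-1]; cv2.imwrite(f"pics/b_{n}_raw.png",im)
    u,v=proj(n,[.5625,.0577,.07])[0].astype(int);print(n,u,v)
    a.append(cv2.resize(im[v-45:v+45,u-33:u+33],None,fx=6,fy=6,interpolation=cv2.INTER_CUBIC))
cv2.imwrite("pics/b.png",np.hstack(a))
E
```

```text
time_s: 5.5
position: [0.5615, 0.0567, 0.1274]
ee_rot: [-180.0, -0.2, -162.1]
wrist_force: [-0.7, 1.0, -3.9]
grip_width: 0.0389
gripper_force: 61.9
time_s: 6.0
position: [0.5618, 0.0603, 0.0892]
ee_rot: [180.0, -0.0, -161.9]
wrist_force: [0.5, 0.6, -3.6]
grip_width: 0.0393
gripper_force: 61.7
rot [ 0.01 -0.02  0.12] pos(before turn) [-0.3 -1.2 -0.8] pos(after turn) [-0.3 -1.2 -0.8] t 6.0 F [ 0.5  0.6 -3.6] w 0.0393 [0.5618 0.0603 0.0892] [ 1.7999e+02 -2.0000e-02 -1.6188e+02]
scene 232 180
top 220 200
```

View pics/b.png

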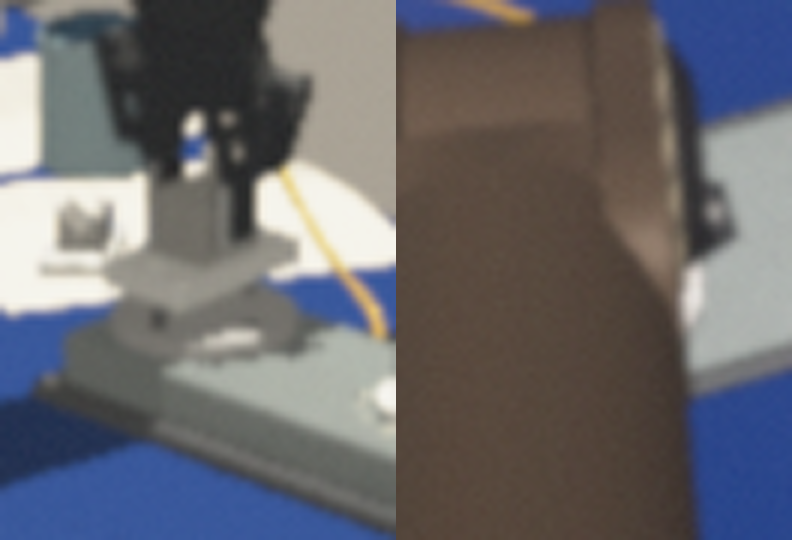

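The side half shows the carrier level above the faceplate, with the near peg visible at (158,318). The arm blocks the top view. The offset worked out from the images is under 1 mm, so I lower it and watch the force.

```bash
python3 -m handwheel '[{"delta_rot":[0,0,0],"delta_pos":[0,-0.6,3],"grip":30},{"delta_rot":[0,0,0],"delta_pos":[0,0,3],"grip":30},{"delta_rot":[0,0,0],"delta_pos":[0,0,2],"grip":30},{"delta_rot":[0,0,0],"delta_pos":[0,0,2],"grip":30},{"delta_rot":[0,0,0],"delta_pos":[0,0,0],"grip":30}]'
```

```text
time_s: 6.92
position: [0.562, 0.0589, 0.0791]
ee_rot: [-180.0, -0.0, -161.9]
wrist_force: [0.3, -1.7, -3.7]
grip_width: 0.0389
gripper_force: 62.1
```

```bash
python3 -m handwheel '[{"delta_rot":[0,0,0],"delta_pos":[0,0,2],"grip":30},{"delta_rot":[0,0,0],"delta_pos":[0,0,2],"grip":30},{"delta_rot":[0,0,0],"delta_pos":[0,0,0],"grip":30}]'
```

```text
time_s: 7.3
position: [0.562, 0.0586, 0.075]
ee_rot: [-180.0, -0.0, -161.9]
wrist_force: [-0.2, -2.9, -4.6]
grip_width: 0.0392
gripper_force: 61.9
```

```bash
python3 -m handwheel '[{"delta_rot":[0,0,0],"delta_pos":[0,-0.4,1.5],"grip":30},{"delta_rot":[0,0,0],"delta_pos":[0,0,1.5],"grip":30},{"delta_rot":[0,0,0],"delta_pos":[0,0,1.2],"grip":30},{"delta_rot":[0,0,0],"delta_pos":[0,0,0.8],"grip":30},{"delta_rot":[0,0,0],"delta_pos":[0,0,0],"grip":30}]'
```

```text
time_s: 7.92
position: [0.5621, 0.0586, 0.0705]
ee_rot: [-180.0, -0.0, -161.9]
wrist_force: [-2.3, -4.4, 1.5]
grip_width: 0.0392
gripper_force: 62.5
```

```bash
python3 -m handwheel '[{"delta_rot":[0,0,0],"delta_pos":[0,0,0.8],"grip":30},{"delta_rot":[0,0,0],"delta_pos":[0,0,0],"grip":30},{"delta_rot":[0,0,0],"delta_pos":[0,0,0],"grip":30}]'
```

```text
time_s: 8.3
position: [0.5621, 0.0586, 0.0704]
ee_rot: [-180.0, 0.0, -161.9]
wrist_force: [-4.8, -4.9, 9.8]
grip_width: 0.039
gripper_force: 63.7
```

The carrier meets a firm stop at z = 0.0704, so its underside is at 0.051 and seated. Releasing and rising.

```bash
python3 -m handwheel '[{"delta_rot":[0,0,0],"delta_pos":[0,0,0],"grip":45},{"delta_rot":[0,0,0],"delta_pos":[0,0,0],"grip":55},{"delta_rot":[0,0,0],"delta_pos":[0,0,0],"grip":62},{"delta_rot":[0,0,0],"delta_pos":[0,0,0],"grip":65},{"delta_rot":[0,0,0],"delta_pos":[0,0,-10],"grip":65},{"delta_rot":[0,0,0],"delta_pos":[0,0,-30],"grip":65},{"delta_rot":[0,0,0],"delta_pos":[0,0,-40],"grip":65},{"delta_rot":[0,0,0],"delta_pos":[0,0,-20],"grip":65}]'; python3 -c "
from h import *
go(.6103,-.0882,.17,198)"
```

```text
time_s: 9.3
position: [0.5632, 0.0589, 0.1724]
ee_rot: [-180.0, 0.2, -161.9]
wrist_force: [0.1, 0.2, -0.7]
grip_width: 0.0647
gripper_force: 0.0
rot [-0.02  0.2   0.07] pos(before turn) [   0.9 -154.4    2.5] pos(after turn) [   0.7 -154.4    2.4] t 9.3 F [ 0.1  0.2 -0.7] w 0.0647 [0.5632 0.0589 0.1724] [-179.98    0.2  -161.93]
```

```bash
python3 -m handwheel '[{"delta_rot":[0,0,0],"delta_pos":[1,-30,0],"grip":60},{"delta_rot":[0,0,0],"delta_pos":[0,-42,0],"grip":50},{"delta_rot":[0,0,0],"delta_pos":[0,-42,0],"grip":45},{"delta_rot":[0,0,0],"delta_pos":[0,-41,0],"grip":45},{"delta_rot":[0,0,0],"delta_pos":[0,0,30],"grip":45},{"delta_rot":[0,0,0],"delta_pos":[0,0,30],"grip":45},{"delta_rot":[0,0,0],"delta_pos":[0,0,0],"grip":45}]'
python3 - <<'E'
from h import *
go(.610,-.0888,.052,198)
a=[]
for n in("scene","top"):
    im=np.mean([eyes.camera(n).astype(float) for _ in range(3)],0).astype('uint8')[:,:,::-1]
    u,v=proj(n,[.585,-.01,.07])[0].astype(int)
    a.append(cv2.resize(im[v-45:v+45,u-50:u+50],None,fx=4,fy=4,interpolation=cv2.INTER_CUBIC))
cv2.imwrite("pics/c.png",np.hstack(a))
E
```

```text
time_s: 10.18
position: [0.6078, -0.0887, 0.1079]
ee_rot: [179.9, -0.2, -161.9]
wrist_force: [0.4, 0.6, 1.3]
grip_width: 0.045
gripper_force: 0.0
rot [ 0.09 -0.22  0.07] pos(before turn) [-2.3 -0.9 55.9] pos(after turn) [-2.1 -0.8 55.9] t 10.175 F [0.4 0.6 1.3] w 0.045 [ 0.6078 -0.0887  0.1079] [ 179.91   -0.22 -161.93]
```

View pics/c.png

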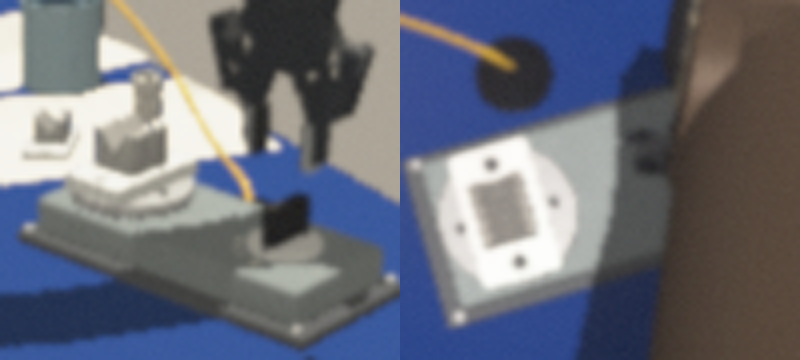

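The side half shows the carrier flat on the faceplate at (130,175). In the top half both pegs show in its holes, at (491,163) and (520,262). The open fingers straddle the knob bar at (285,225). Descending and gripping.

```bash
python3 -m handwheel '[{"delta_rot":[0,0,0],"delta_pos":[-1,-0.5,20],"grip":45},{"delta_rot":[0,0,0],"delta_pos":[0,0,20],"grip":45},{"delta_rot":[0,0,0],"delta_pos":[0,0,10],"grip":45},{"delta_rot":[0,0,0],"delta_pos":[0,0,4],"grip":45},{"delta_rot":[0,0,0],"delta_pos":[0,0,0],"grip":45},{"delta_rot":[0,0,0],"delta_pos":[0,0,0],"grip":45}]'; python3 -c "
from h import *
go(.610,-.0888,.052,198)"
```

```text
time_s: 11.22
position: [0.6109, -0.0891, 0.0561]
ee_rot: [-180.0, 0.1, -161.9]
wrist_force: [0.3, 0.4, 0.1]
grip_width: 0.0449
gripper_force: 0.0
rot [-0.02  0.05  0.08] pos(before turn) [0.7 0.6 4.1] pos(after turn) [0.7 0.6 4.1] t 11.225 F [0.3 0.4 0.1] w 0.0449 [ 0.6109 -0.0891  0.0561] [-1.7998e+02  5.0000e-02 -1.6192e+02]
```

```bash
python3 -m handwheel '[{"delta_rot":[0,0,0],"delta_pos":[0.5,0.5,3],"grip":45},{"delta_rot":[0,0,0],"delta_pos":[0,0,0],"grip":5},{"delta_rot":[0,0,0],"delta_pos":[0,0,0],"grip":5},{"delta_rot":[0,0,0],"delta_pos":[0,0,0],"grip":5},{"delta_rot":[0,0,0],"delta_pos":[0,0,0],"grip":5},{"delta_rot":[0,0,0],"delta_pos":[0,0,0],"grip":5}]'; python3 -c "
from h import *
go(.610,-.0888,.052,198);print(robot.get_obs()['moment'],robot.get_obs()['joints'])"
```

```text
time_s: 11.98
position: [0.6102, -0.0899, 0.0528]
ee_rot: [-179.9, 0.0, -162.0]
wrist_force: [2.3, -5.8, 2.2]
grip_width: 0.013
gripper_force: 61.5
rot [-0.08  0.04  0.03] pos(before turn) [-0.1  1.1  0.8] pos(after turn) [-0.1  1.1  0.8] t 11.975 F [ 2.3 -5.8  2.2] w 0.013 [ 0.6102 -0.0899  0.0528] [-1.7992e+02  4.0000e-02 -1.6197e+02]
[-0.92936068 -0.15111343 -0.04241414] [ -1.80656203  34.07439167   7.85753558 102.09873913  -6.22482146
  44.18103663 117.21358867]
```

```bash
python3 -m handwheel '[{"delta_rot":[0,0,6],"delta_pos":[0,-0.6,0],"grip":5},{"delta_rot":[0,0,6],"delta_pos":[0,0,0],"grip":5},{"delta_rot":[0,0,6],"delta_pos":[0,0,0],"grip":5},{"delta_rot":[0,0,6],"delta_pos":[0,0,0],"grip":5},{"delta_rot":[0,0,0],"delta_pos":[0,0,0],"grip":5},{"delta_rot":[0,0,0],"delta_pos":[0,0,0],"grip":5}]'; python3 -c "
from h import *
go(.610,-.0888,.052,174);print(robot.get_obs()['moment'])"
```

```text
time_s: 12.72
position: [0.6102, -0.0892, 0.0528]
ee_rot: [180.0, 0.0, 174.2]
wrist_force: [-0.0, -2.2, 5.5]
grip_width: 0.0131
gripper_force: 62.1
rot [0.01 0.03 0.21] pos(before turn) [0.2 0.4 0.8] pos(after turn) [0.2 0.4 0.8] t 12.725 F [-0.  -2.2  5.5] w 0.0131 [ 0.6102 -0.0892  0.0528] [1.7999e+02 3.0000e-02 1.7421e+02]
[-0.31480084  0.07147507 -0.02499541]
```

First click: yaw is 174.2°, with almost no moment about z. On to the second.

```bash
python3 -m handwheel '[{"delta_rot":[0,0,6],"delta_pos":[0,0,0],"grip":5},{"delta_rot":[0,0,6],"delta_pos":[0,0,0],"grip":5},{"delta_rot":[0,0,6],"delta_pos":[0,0,0],"grip":5},{"delta_rot":[0,0,6],"delta_pos":[0,0,0],"grip":5},{"delta_rot":[0,0,0],"delta_pos":[0,0,0],"grip":5},{"delta_rot":[0,0,0],"delta_pos":[0,0,0],"grip":5}]'; python3 -c "
from h import *
go(.610,-.0888,.052,150);print(robot.get_obs()['moment'])"
```

```text
time_s: 13.48
position: [0.6104, -0.0886, 0.0528]
ee_rot: [179.9, 0.0, 150.2]
wrist_force: [-0.7, -0.9, 5.4]
grip_width: 0.0129
gripper_force: 62.1
rot [0.06 0.02 0.23] pos(before turn) [ 0.3 -0.4  0.8] pos(after turn) [ 0.3 -0.4  0.8] t 13.475 F [-0.7 -0.9  5.4] w 0.0129 [ 0.6104 -0.0886  0.0528] [1.7994e+02 2.0000e-02 1.5023e+02]
[-0.04647823 -0.06747073 -0.00905028]
```

```bash
python3 -m handwheel '[{"delta_rot":[0,0,6],"delta_pos":[0,0,0],"grip":5},{"delta_rot":[0,0,6],"delta_pos":[0,0,0],"grip":5},{"delta_rot":[0,0,6],"delta_pos":[0,0,0],"grip":5},{"delta_rot":[0,0,6],"delta_pos":[0,0,0],"grip":5},{"delta_rot":[0,0,0],"delta_pos":[0,0,0],"grip":5},{"delta_rot":[0,0,0],"delta_pos":[0,0,0],"grip":5},{"delta_rot":[0,0,0],"delta_pos":[0,0,0],"grip":5}]'; python3 - <<'E'
from h import *
go(.610,-.0888,.052,126);print(robot.get_obs()['moment'])
a=[]
for n in("scene","top"):
    im=np.mean([eyes.camera(n).astype(float) for _ in range(3)],0).astype('uint8')[:,:,::-1]
    cv2.imwrite(f"pics/d_{n}_raw.png",im)
    u,v=proj(n,[.585,-.01,.07])[0].astype(int)
    a.append(cv2.resize(im[v-45:v+45,u-50:u+50],None,fx=4,fy=4,interpolation=cv2.INTER_CUBIC))
cv2.imwrite("pics/d.png",np.hstack(a))
E
```

```text
time_s: 14.35
position: [0.6109, -0.0881, 0.0528]
ee_rot: [179.9, -0.0, 126.2]
wrist_force: [2.7, 2.1, 4.7]
grip_width: 0.0125
gripper_force: 62.0
rot [ 0.12 -0.    0.2 ] pos(before turn) [ 0.  -1.2  0.8] pos(after turn) [ 0.  -1.2  0.8] t 14.35 F [2.7 2.1 4.7] w 0.0125 [ 0.6109 -0.0881  0.0528] [179.88  -0.   126.2 ]
[ 0.59818303 -0.74322971 -0.02131934]
```

View pics/d.png

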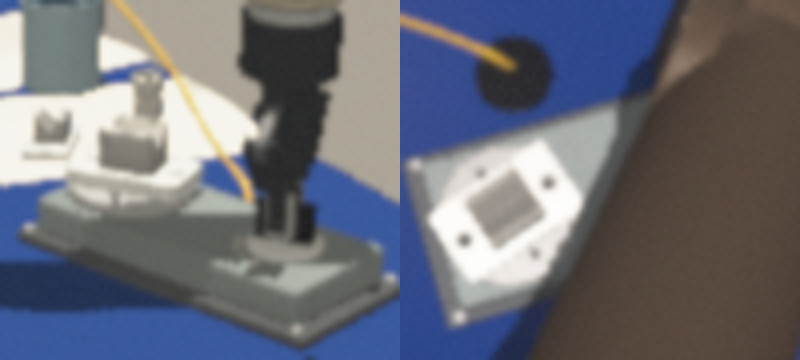

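Three clicks. The holes now lie at (464,240) and (548,183), 72° clockwise from home, with the carrier flush and the knob still gripped.

```bash
python3 -c "
from cell import robot
print(robot.close_job())"
```

```text
the job is handed in; nothing more can be done
None
```

The carrier sits flush on both pegs and was let go of; the knob was then turned clockwise three clicks to the third stop (72° measured) and is still gripped there, handed in at about 14.5 s of the 58 s allowed.

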